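Clamp a plaster mould with the ratchet mould clamp

ROBOT

A 6-joint arm with a two-finger parallel gripper is mounted at the origin on the work surface. World frame = base frame: x ahead of the robot, y to its left, z up, the work surface at z = 0. Lengths are in m, angles in rad, forces in N, time in s.
With the tool pointing down it reaches from about 0.35 to 0.875 m from the base axis. Payload 4.2 kg.
Tool frame: the origin (TCP) lies between the finger pads; the fingertips stand 8 mm ahead of it and the grasp point (between the pads) lies 11 mm behind it; z points along the fingers, y is the line along which they close (so a half turn about z gives the same grasp; the last joint's range is limited). The gripper opens to 87 mm and grips with 3 to 60 N. Pads are 19 mm wide; open, the fingers measure 117 mm over their backs; the gripper's body (75 mm by 190 mm) begins 51 mm behind the grasp point.
Start: joints at [1.604, 0.385, 0.008, 0, -1.194, -0.259], TCP at [0.14, 0.609, 0.231] pointing down, gripper open.
Joint ranges: [-3.14, 3.14], [-1.21, 2.06], [-1.07, 1.41], [-3.16, 2.05], [-2.99, -0.16], [-3.1, 3.1]. Speed limits (rad/s): [2.79, 2.79, 3.14, 3.14, 3.14, 3.14].

INTERFACE

Orientations are given as [roll, pitch, yaw] about the fixed x, y, z axes, in that order (R = Rz(yaw) Ry(pitch) Rx(roll)).
In Python, from bench import manip gives the robot as it stands.
- The arm moves only by the shell command python3 -m handwheel 'ROWS'. ROWS is JSON, a list that holds one entry, the list of rows, each a list of 5 numbers: the gripper command: -1 is fully open, 1 is shut, values between are in proportion, then the shift along the tool's x, y, z in mm, then the turn about the tool's z in degrees. A call has 1 to 8 rows; each row shifts and turns the commanded pose from where the row before left it, along the tool's axes as they then stand; what a row does not reach is not made up. A row lasts 1/10 s, in which the tool goes at most 50 mm and 8.59 degrees, less where a joint would pass 70% of its speed; a pose out of reach is approached as far as the arm can. A call is refused whole if a number of a shift passes 50 or a number of a turn 8.59, either way. A call with a gripper value outside its range is refused whole. The fingers move at their own pace and stop on an object; the grip force is fixed at half the most. Time passes only in rows, so rows that do not move let the fingers close. It gives the time, the measured TCP pose, the force, the opening and the grip force at its end, in the units of the state.
- manip.sense(): the state, without advancing time (a new reading comes with each control period).
- manip.camera(name): name is "scene" or "top" or "wrist"; returns the picture (480x640x3 uint8, blue, green, red); there is no depth.
- manip.get_calibration(name): a dict with "camera_matrix" (3x3 intrinsics, pixels), "k1" (the pictures are not rectified: a ray, as slopes to the right and down, at radius r is drawn at 1 + k1 r^2 times it, then the intrinsics apply), "world_to_cam" (4x4, takes a point from world to camera coordinates). Camera axes: x right, y up, looking along -z (the intrinsics and any distortion apply to the point x, -y, -z); pixel columns grow to the right and rows downward; lengths in m; the calibration is good to about 2 mm. A picture is of the moment at which its call begins: read the wrist's pose just before it. get_calibration takes no time and is no camera call; for the wrist camera it gives the pose at the moment of the call.
- manip.close_job(): hands the job in; it is judged then, once.
Trained networks look in the newest picture that a camera, given by its name, has taken for a name from the list of things; names that differ only in an ending like _2 or _b are one class to them, and where a whole thing is asked for, a point or a joint stands for the part that bears it (a point fixed in the world has none). Each returns a list of dicts, best first, with "conf" (0 to 1); they miss things now and then, are a little off and sometimes report something else, mostly with a low value. They report only what shows in the picture. A call takes as long as a camera call. They do not tell look-alikes from the thing itself.
- manip.look_for(thing, camera): "xy" ([column, row] in pixels, amid what is visible of it).
- manip.regions_of(thing, camera): "pixels" (480x640 bool, what is visible of it) and "xy" ([column, row] in pixels, amid what is visible of it).
- manip.pinpoint(thing, camera): "xy" ([column, row] in pixels: a listed point, or the origin of a listed thing).
The state is a dict: "time": time; "joint_positions": joint angles; "joint_velocities": joint speeds; "joint_efforts": joint torques, N m; "tcp_pos": TCP position; "tool_rot": TCP orientation; "ft_force": force on the tool from outside, world axes, zero at the start; "moment": the same for the moment, N m; "width": opening from 0.0 (shut) to 1.0 (fully open); "grasp_force": force on a finger pad.
Only numpy, scipy, OpenCV 4.12 (cv2) and the standard library are available. Lean on these libraries where they do the work, as an engineer would, in place of code of your own. Each camera call takes 0.05 s, during which the arm holds its last target. There are 200 camera calls.

TASK

Clamp up the plaster mould: with the ratchet handle, wind the mould clamp open far enough, stand all the plaster sections that are there upright in a row on its bed between the two rails, each with its broad faces towards the fixed stop and the jaw, then flip the ratchet's red direction lever over to tighten and pump the handle until the sections are squeezed together and the jaw's spring pad is pushed at least half-way in. The lever may be set either way at the start, so check which way the handle free-wheels; leave the lever on tighten, let go, and leave the tools and pots round about where they are.

Things in the scene. Friction and masses are not known exactly. Their poses are not given: they have to be found in the camera images.
- bed (a point): On the bed (top of a grey clamp base plate fixed to the table, z = 20 mm), mid-way between the rails, at the foot of the inner face of the blue fixed stop (top 70 mm above the table). Axes: -y runs along the bed from the stop to the jaw and on to the ratchet, z up, -x is the handle's side, roughly towards the robot. Rails 10 mm high leave 74 mm free for the 60 mm wide sections.
- head (a point): On the vertical ratchet axis, 75 mm above the table: centre of the round steel ratchet head (84 mm across), 270 mm from the fixed stop's face along the clamp's -y. Axes as for the bed.
- jaw (a joint): Slide of the blue jaw (70 mm wide, top 70 mm above the table), 0 to 0.105 m, growing as it opens. Gap between stop and pad = 40 mm + this value; it starts at 41 to 55 mm, less than two sections. Only the ratchet wheel drives it, 24 mm per rad of driving swing; a brake holds it against about 35 N. Wound fully back, the jaw is still over 40 mm clear of the lever's tab.
- pad (a joint): Spring pad (black plate, 60 mm wide, 42 mm tall) on the jaw's face: 0 = out, 0.006 m = pushed fully in, 3 N per mm. It is pushed in when the jaw squeezes the sections. Half-way is 0.003 m; pushing it fully in does no harm.
- pad_face (a point): Centre of the pad's face that touches the sections, 22 mm above the bed.
- handle (a joint): Ratchet handle, a flat bar turning about the ratchet axis, -0.75 to 0.75 rad between stops, starting within 0.5 of 0. At 0 it points along the clamp's -x; positive swings the knob towards the stop (+y). Lever on tighten: positive swings close the jaw, swings back free-wheel. Lever on loosen: negative swings open the jaw, forward ones free-wheel. It stays where it is left.
- knob (a point): Centre of the upright black knob at the handle's end: 26 mm across, 50 mm tall, from 76 to 126 mm above the table, 150 mm from the ratchet axis. It spins freely, so the gripper need not turn along the arc. Driving takes about 7 N here (up to 11 N as the pad goes in), free-wheeling 1 to 2 N. The wheel has 20 teeth: up to 0.31 rad is lost at the start of a driving swing.
- lever (a joint): Red direction lever on the ratchet head, riding on the handle, turning about the ratchet axis. At 0 it points straight away from the knob; positive turns it anticlockwise seen from above, towards the jaw. It snaps to about +0.4 rad = tighten or -0.4 rad = loosen (its stops). Rarely it starts hung up at the middle: handle locked both ways.
- lever_tab (a point): Middle of the lever's upright red tab, 40 mm from the ratchet axis, 100 mm above the table: 10 mm thick, 12 mm deep, its top at 110 mm; the lever's flat arm below it has its top at 83 mm. A sideways push of 1 to 2 N, past the middle, snaps the lever over; friction holds the handle meanwhile.
- sec0 (a point): Centre of a plaster mould section, 22 mm above its foot: off-white block 60 mm wide (x), 40 mm thick (y), 44 mm tall (z), with a pouring hole on top, 0.12 to 0.24 kg. It starts standing on the table left of the clamp. All sections are alike and either way round will do. Two or three of the three are there; an absent one reads None.
- sec1 (a point): Centre of a plaster mould section, 22 mm above its foot: off-white block 60 mm wide (x), 40 mm thick (y), 44 mm tall (z), with a pouring hole on top, 0.12 to 0.24 kg. It starts standing on the table left of the clamp. All sections are alike and either way round will do. Two or three of the three are there; an absent one reads None.
- sec2 (a point): Centre of a plaster mould section, 22 mm above its foot: off-white block 60 mm wide (x), 40 mm thick (y), 44 mm tall (z), with a pouring hole on top, 0.12 to 0.24 kg. It starts standing on the table left of the clamp. All sections are alike and either way round will do. Two or three of the three are there; an absent one reads None.
- brush: Bystander, not to be moved: flat brush lying beyond the clamp.
- scraper: Bystander, not to be moved: metal scraper with a handle, lying beyond the clamp on the left.
- mug: Bystander, not to be moved: white mug, 85 mm tall, 80 mm across, right of the clamp.
- jar: Bystander, not to be moved: jar with green lid, 100 mm tall, 68 mm across, right of the clamp.
- mallet: Bystander, not to be moved: hammer lying at the right.
- stick: Bystander, not to be moved: wooden modelling stick, 12 mm thick, 160 mm long, lying in front left.
- plug: Bystander, not to be moved: black rubber plug, 34 mm across, 22 mm tall, left of the clamp's far side.
Not all that is in view belongs to the job. What is shaped like the part that bears sec1 but brown is not meant. Leave any brown look-alike of the part that bears sec0 alone.

How it is judged:
On the way, in this order (a step that is already met when the one before it is completed fails the run):
1. the jaw is wound open wider than two sections (gap over 82 mm) (value of joint jaw above 0.042 m), for 0.2 s.
2. every section stands on the bed between rails, stop and jaw (x of sec0 in the frame of bed between -0.012 and 0.012 m and y of sec0 in the frame of bed between -0.138 and 0 m and z of sec0 in the frame of bed between 0.016 and 0.028 m and angle between each of sec0, sec1, sec2's own z axis and vertical below 0.08 rad and x of sec1 in the frame of bed between -0.012 and 0.012 m and y of sec1 in the frame of bed between -0.138 and 0 m and z of sec1 in the frame of bed between 0.016 and 0.028 m and x of sec2 in the frame of bed between -0.012 and 0.012 m and y of sec2 in the frame of bed between -0.138 and 0 m and z of sec2 in the frame of bed between 0.016 and 0.028 m), for 0.2 s.
3. the lever is on tighten and the pad is pushed in on the sections (all of step 2 and value of joint pad above 0.0025 m and value of joint lever above 0.2 rad), for 0.2 s.
At the end, for the whole second after the job is handed in: All sections present stand upright (within 0.08 rad) on the bed between the rails, centred within 12 mm, between fixed stop and jaw; the lever is on tighten; the spring pad is pushed in by at least 2.5 mm of its 6 mm; everything at rest and released (all of step 3 and linear speed of each of section0, section1, section2 below 0.02 m/s); the robot touches nothing.
It fails at once if one of the tools or pots round about is moved by more than 60 mm (distance of any of brush, scraper, mug, jar, mallet, stick, plug from where it was at the start of the episode above 0.06 m).
Of section0, section1, section2 only 2 to 3 are there at a start; the rules pass over those that are not, and their reading is None.
At some moment in a run one of section0, section1, section2 may be knocked a few centimetres aside while the robot is not near it.
Once in a run the grip may slacken for a moment while it holds something.
It also fails if it takes over 210 s, if anything falls off the work surface, if the arm or the gripper's body presses on something with over 40 N, if the wrist force passes 120 N, or if a joint passes its speed limit or range.

## Working session

There is one attempt and no reset: what is moved stays moved. The work goes in short steps, Python scripts to look and compute and a shell command to move; the robot and the scene stay as the last step left them, time stands still between calls to the robot, and variables do not carry over. Pictures are saved under pics/ and viewed, at most 14 in all, crops included, and the job is handed in when it is done.

```bash
mkdir -p pics; ls
cat > h.py <<'E'
from bench import manip
import numpy as np, cv2
def cal(c):
    d=manip.get_calibration(c); return np.array(d["camera_matrix"]),d["k1"],np.array(d["world_to_cam"])
def ray(c,xy,C=None):
    K,k,T=C or cal(c); u=np.array([(xy[0]-K[0,2])/K[0,0],(xy[1]-K[1,2])/K[1,1]])
    p=u.copy()
    for _ in range(20): p=u/(1+k*(p@p))
    d=T[:3,:3].T@np.array([p[0],-p[1],-1]); o=-T[:3,:3].T@T[:3,3]; return o,d
def atz(c,xy,z,C=None):
    o,d=ray(c,xy,C); return o+d*(z-o[2])/d[2]
def pix(c,P,C=None):
    K,k,T=C or cal(c); q=T[:3,:3]@np.array(P)+T[:3,3]; s=np.array([q[0],-q[1]])/-q[2]; s=s*(1+k*(s@s))
    return K[:2,:2]@s+K[:2,2]
def snap(c,n):
    im=manip.camera(c); cv2.imwrite(f"pics/{n}.png",im); return im
E
python3 - <<'E'
from h import *
s=manip.sense(); print(s)
Z=dict(bed=.02,head=.075,pad_face=.042,knob=.101,lever_tab=.1,sec0=.022)
for c in("scene","top"):
    snap(c,c+"0")
    C=cal(c); print(c,ray(c,(320,240))[0])
    for n,z in Z.items():
        for r in manip.pinpoint(n,c)[:5]: print(n,round(r["conf"],2),np.round(r["xy"]),np.round(atz(c,r["xy"],z,C),3))
E
```

```text
pics
{'time': 0.0, 'joint_positions': array([ 1.60359152e+00,  3.85542313e-01,  6.64645344e-03, -5.67396690e-04,
       -1.19400742e+00, -2.58606409e-01]), 'joint_velocities': array([-0.00081752, -0.00123987, -0.00042314,  0.00063165, -0.00140602,
        0.00074441]), 'joint_efforts': array([-1.49541633e-03, -3.90665138e+01,  1.87405121e+01,  4.22037810e+00,
        1.09315210e-02, -1.90133719e-04]), 'tcp_pos': array([0.13976313, 0.60856811, 0.22946611]), 'tool_rot': array([ 3.13942090e+00, -2.92075807e-05, -2.26020511e-01]), 'ft_force': array([ 0.58902654, -0.0124909 ,  0.2351524 ]), 'moment': array([ 0.05317372, -0.028893  ,  0.02124119]), 'grasp_force': 0.0, 'width': 0.9993111618287801}
scene [0.91321429 0.65097907 0.85657158]
bed 0.93 [336. 317.] [0.6  0.13 0.02]
head 0.57 [291. 223.] [ 0.573 -0.141  0.075]
pad_face 0.76 [325. 297.] [0.602 0.084 0.042]
pad_face 0.46 [300. 181.] [ 0.456 -0.325  0.042]
knob 0.52 [349. 211.] [ 0.439 -0.081  0.101]
lever_tab 0.64 [273. 215.] [ 0.611 -0.164  0.1  ]
sec0 0.96 [524. 380.] [0.356 0.45  0.022]
sec0 0.77 [403. 290.] [0.429 0.143 0.022]
sec0 0.64 [468. 365.] [0.43  0.367 0.022]
top [ 0.35207409 -0.03829911  1.6008615 ]
bed 0.73 [271. 222.] [0.603 0.132 0.02 ]
head 0.87 [372. 226.] [ 0.58  -0.146  0.075]
pad_face 0.56 [287. 221.] [0.603 0.085 0.042]
knob 0.56 [347. 278.] [ 0.439 -0.076  0.101]
lever_tab 0.65 [378. 214.] [ 0.608 -0.159  0.1  ]
sec0 0.97 [186. 284.] [0.434 0.367 0.022]
sec0 0.66 [229. 281.] [0.44  0.249 0.022]
sec0 0.63 [266. 284.] [0.432 0.145 0.022]
```

View pics/scene0.png

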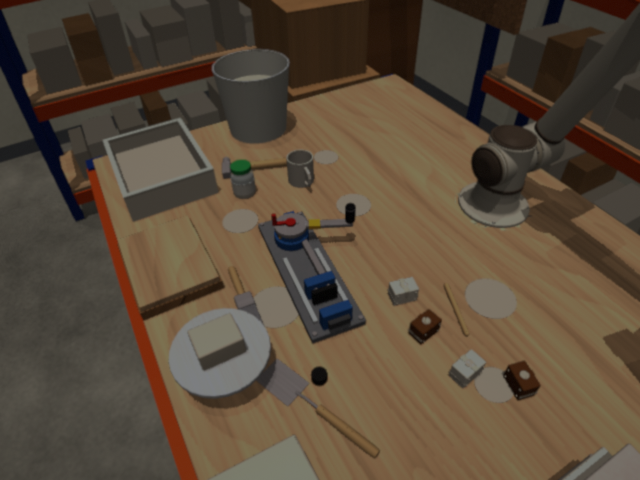

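View pics/top0.png

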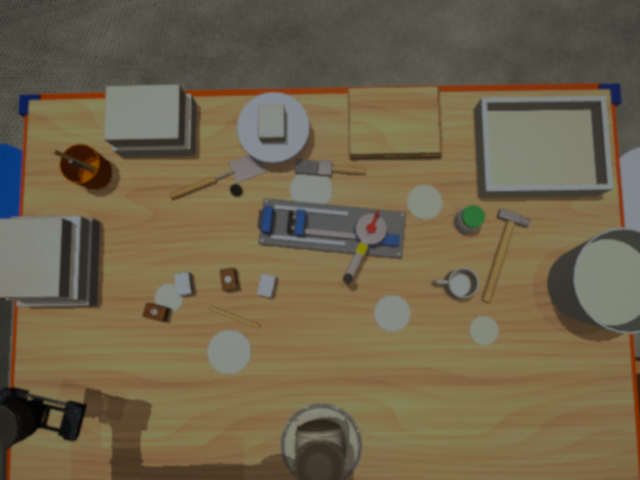

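Two white sections, at top-image (183,284) and (267,286); the brown blocks at (229,279) and (156,312) are look-alikes. The clamp stop is at (267,220), the head at (371,228) and the knob at (351,275). I'll move over the ratchet for a close look.

```bash
cat >> h.py <<'E'
def go(P,yaw=None,v=True):
    s=manip.sense(); p=s["tcp_pos"]; y=s["tool_rot"][2]; t=y if yaw is None else yaw
    d=np.array(P)-p; c,n=np.cos(t),np.sin(t)
    print("turn deg(tool)",round(np.degrees(-(t-y)),1),"| after turn shift mm",np.round(1e3*np.array([d[0]*c+d[1]*n,d[0]*n-d[1]*c,-d[2]]),1))
E
python3 -m handwheel '[[[-1,0,0,-30,-7.8],[-1,25,42,-10,0],[-1,25,42,-10,0],[-1,25,42,-10,0],[-1,25,42,-10,0],[-1,25,42,0,0],[-1,25,42,0,0],[-1,25,42,0,0]]]'
python3 -m handwheel '[[[-1,25,42,0,0],[-1,25,42,0,0],[-1,25,42,0,0],[-1,25,42,0,0],[-1,25,42,0,0],[-1,25,42,0,0],[-1,25,42,0,0],[-1,25,42,0,0]]]'
python3 -m handwheel '[[[-1,0,0,0,0],[-1,0,0,0,0]]]'
python3 - <<'E'
from h import *
go((.5,-.11,.3),-.09); print(manip.sense()["joint_positions"].round(2))
E
```

```text
time: 1.5
tcp_pos: [0.2882, 0.2987, 0.301]
tool_rot: [-3.14, -0.0, -0.089]
ft_force: [1.7, -0.9, 1.0]
width: 0.998
grasp_force: 0.0
time: 2.3
tcp_pos: [0.4575, -0.0541, 0.3011]
tool_rot: [-3.141, -0.001, -0.09]
ft_force: [1.5, 0.2, 0.2]
width: 0.998
grasp_force: 0.0
time: 2.5
tcp_pos: [0.4569, -0.0531, 0.3002]
tool_rot: [-3.142, 0.001, -0.093]
ft_force: [0.7, 0.9, 0.0]
width: 1.002
grasp_force: 0.0
turn deg(tool) -0.2 | after turn shift mm [48.  52.8  0.2]
[ 0.24  0.05 -0.25 -0.   -1.27  1.24]
```

```bash
python3 -m handwheel '[[[-1,25,26,0,0],[-1,20,26,0,0],[-1,0,0,0,0]]]'
python3 - <<'E'
from h import *
im=snap("wrist","w1"); C=cal("wrist"); print(ray("wrist",(320,240),C))
Z=dict(bed=.02,head=.075,pad_face=.042,knob=.101,lever_tab=.1)
for n,z in Z.items():
    for r in manip.pinpoint(n,"wrist")[:2]: print(n,round(r["conf"],2),np.round(r["xy"]),np.round(atz("wrist",r["xy"],z,C),4))
E
```

```text
time: 2.8
tcp_pos: [0.4984, -0.1081, 0.3002]
tool_rot: [3.141, 0.0, -0.09]
ft_force: [0.1, 0.8, -0.1]
width: 1.002
grasp_force: 0.0
(array([ 0.56722959, -0.11363403,  0.45412108]), array([-0.27756242,  0.02534393, -0.96053585]))
bed 0.73 [ 85. 109.] [0.6023 0.1268 0.02  ]
head 0.56 [354. 111.] [ 0.5732 -0.1439  0.075 ]
pad_face 0.76 [116. 104.] [0.6024 0.0825 0.042 ]
knob 0.64 [289. 269.] [ 0.4406 -0.0739  0.101 ]
lever_tab 0.69 [367.  64.] [ 0.6087 -0.1552  0.1   ]
```

View pics/w1.png

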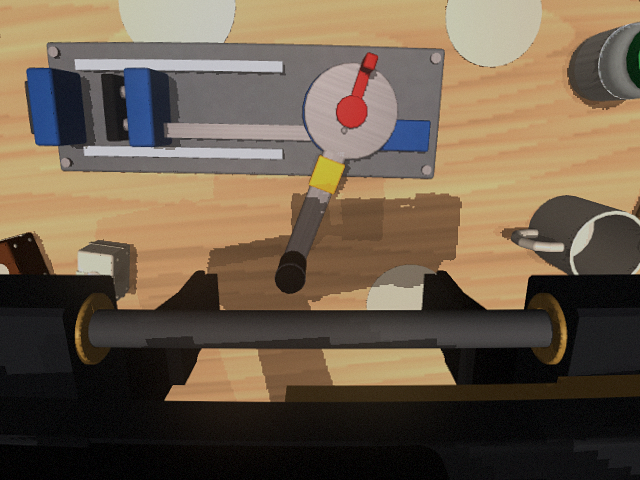

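```bash
python3 - <<'E'
from h import *
C=cal("wrist"); H=np.array([.574,-.144])
print("disc",atz("wrist",(351,111),.088,C),"rim",atz("wrist",(350,110),.08,C),"yellow",atz("wrist",(327,174),.078,C),"knobtop",atz("wrist",(291,262),.126,C))
for a in(-.4,0,.4):
    t=-.475+a
    print(a,[pix("wrist",(*(H+.04*np.array([np.cos(t),np.sin(t)])),z),C).round() for z in(.083,.1,.11)])
E
python3 -c "
import cv2;i=cv2.imread('pics/w1.png')[30:310,240:440];cv2.imwrite('pics/w1c.png',cv2.resize(i,None,fx=2.8,fy=2,interpolation=2) if 0 else cv2.resize(i,None,fx=2.1,fy=2.1))"
```

```text
disc [ 0.5732139  -0.13980162  0.088     ] rim [ 0.57428286 -0.13957303  0.08      ] yellow [ 0.51986383 -0.11491375  0.078     ] knobtop [ 0.45462657 -0.07838004  0.126     ]
-0.4 [array([389.,  76.]), array([393.,  74.]), array([395.,  72.])]
0 [array([374.,  65.]), array([377.,  62.]), array([378.,  60.])]
0.4 [array([356.,  61.]), array([357.,  58.]), array([359.,  56.])]
```

View pics/w1c.png

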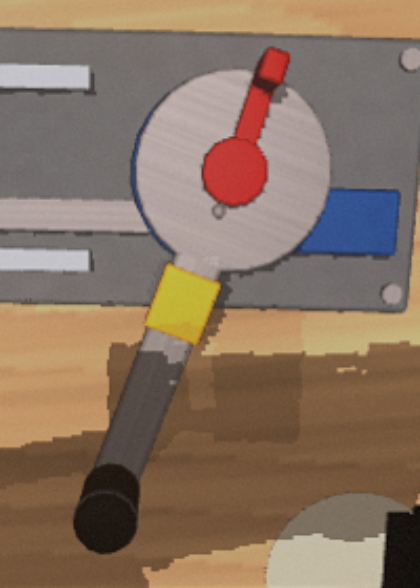

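The lever tab is at wrist pixel (370,60) and the pivot at (351,112), almost in line with the handle, so the lever looks hung up at the middle. I'll push it to loosen with closed fingers from the jaw side.

```bash
python3 - <<'E'
from h import *
C=cal("wrist");H=np.array([.574,-.1398])
for xy,z in(((366,70.5),.083),((371,59.5),.11),((327,174),.078),((290,277),.126)):
    P=atz("wrist",xy,z,C); d=P[:2]-H; print(P.round(4),np.hypot(*d).round(4),np.arctan2(d[1],d[0]).round(3))
go((.61,-.12,.098))
E
python3 -m handwheel '[[[1,38,4,40,0],[1,38,4,40,0],[1,37,3,40,0],[1,0,0,0,0],[1,0,0,0,0],[1,0,0,0,0],[1,0,0,0,0]]]'
python3 - <<'E'
from h import *
go((.61,-.12,.098)); snap("wrist","w2")
E
```

```text
[ 0.6056 -0.1552  0.083 ] 0.0351 -0.454
[ 0.6106 -0.1566  0.11  ] 0.0403 -0.429
[ 0.5199 -0.1149  0.078 ] 0.0596 2.711
[ 0.4413 -0.0761  0.126 ] 0.1472 2.694
turn deg(tool) -0.0 | after turn shift mm [114.    3.5 203. ]
time: 3.8
tcp_pos: [0.5986, -0.1265, 0.1948]
tool_rot: [-3.141, -0.005, -0.089]
ft_force: [-0.5, -0.5, 0.9]
width: 0.451
grasp_force: 0.0
turn deg(tool) -0.0 | after turn shift mm [10.8 -7.5 96.8]
```

View pics/w2.png

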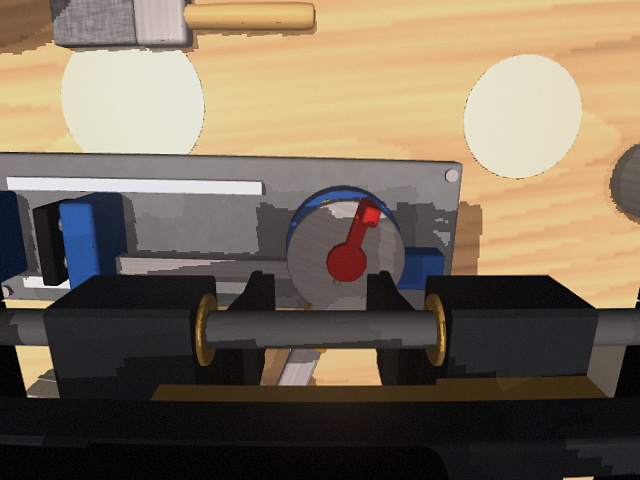

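```bash
python3 -m handwheel '[[[1,6,-8,0,0],[1,5,0,0,0],[1,0,0,0,0],[1,0,0,0,0],[1,0,0,0,0],[1,0,0,40,0],[1,0,0,40,0],[1,0,0,17,0]]]'
python3 -m handwheel '[[[1,0,0,0,0],[1,0,5,0,0],[1,0,5,0,0],[1,0,5,0,0],[1,0,5,0,0],[1,0,5,0,0],[1,0,4,0,0],[1,0,0,0,0]]]'
```

```text
time: 4.65
tcp_pos: [0.6074, -0.1199, 0.0906]
tool_rot: [-3.142, 0.007, -0.091]
ft_force: [0.9, 0.4, -0.5]
width: 0.007
grasp_force: 0.0
time: 5.45
tcp_pos: [0.6074, -0.1494, 0.0947]
tool_rot: [3.142, -0.0, -0.09]
ft_force: [-0.2, -0.1, 0.4]
width: 0.003
grasp_force: 0.0
```

```bash
python3 -m handwheel '[[[1,0,-6,0,0],[1,0,0,-50,0],[0.0,0,0,-50,0],[0.0,-40,-20,0,0],[0.0,-40,-20,0,0],[0.0,-40,-15,0,0],[0.0,-40,-10,0,0],[0.0,0,0,0,0]]]'
python3 - <<'E'
from h import *
im=snap("wrist","w3"); C=cal("wrist")
for n,z in dict(head=.075,knob=.101,lever_tab=.1).items():
    for r in manip.pinpoint(n,"wrist")[:1]: print(n,round(r["conf"],2),np.round(r["xy"]),np.round(atz("wrist",r["xy"],z,C),4))
go((.4385,-.0757,.096))
E
```

```text
time: 6.25
tcp_pos: [0.4494, -0.0626, 0.1945]
tool_rot: [-3.141, 0.003, -0.087]
ft_force: [1.6, 0.0, 0.5]
width: 0.451
grasp_force: 0.0
head 0.19 [ 79. 255.] [0.4467 0.1098 0.075 ]
knob 0.66 [339. 251.] [ 0.4424 -0.0738  0.101 ]
turn deg(tool) -0.0 | after turn shift mm [-15.9  13.8  99. ]
```

View pics/w3.png

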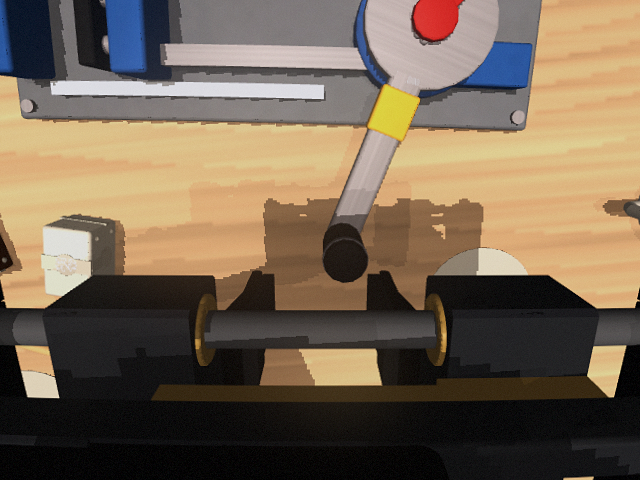

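```bash
python3 -m handwheel '[[[0.0,-14,13,0,0],[0.0,0,0,0,0],[0.0,0,0,40,0],[0.0,0,0,40,0],[0.2,0,0,19,0],[0.2,0,0,0,0]]]'
python3 -m handwheel '[[[0.2,-6,21,0,0],[0.2,-3,22,0,0],[0.2,0,23,0,0],[0.2,4,22,0,0],[0.2,7,21,0,0],[0.2,10,20,0,0],[0.2,13,18,0,0],[0.2,0,0,0,0]]]'
python3 - <<'E'
from h import *
p=manip.sense()["tcp_pos"]; snap("top","t1"); print(p)
for c in("top","scene"):
    if c=="scene": manip.camera(c)
    C=cal(c)
    for n,z in dict(pad_face=.042,knob=.101).items():
        for r in manip.pinpoint(n,c)[:2]: print(c,n,round(r["conf"],2),np.round(r["xy"]),np.round(atz(c,r["xy"],z,C),4))
E
```

```text
time: 7.05
tcp_pos: [0.4375, -0.0762, 0.0929]
tool_rot: [3.14, 0.007, -0.091]
ft_force: [-0.1, 0.3, 0.0]
width: 0.426
grasp_force: 0.0
time: 7.85
tcp_pos: [0.4532, -0.2256, 0.0964]
tool_rot: [3.141, -0.003, -0.092]
ft_force: [-0.7, 0.8, -0.3]
width: 0.4
grasp_force: 0.6
[ 0.45319414 -0.22556732  0.0963991 ]
top pad_face 0.45 [295. 224.] [0.5928 0.0646 0.042 ]
top knob 0.71 [234. 316.] [0.3466 0.2187 0.101 ]
scene pad_face 0.8 [320. 290.] [0.6028 0.0622 0.042 ]
```

```bash
python3 -m handwheel '[[[0.2,-13,-18,0,0],[0.2,-10,-20,0,0],[0.2,-7,-21,0,0],[0.2,-4,-22,0,0],[0.2,0,-23,0,0],[0.2,3,-22,0,0],[0.2,6,-21,0,0],[0.2,0,0,0,0]]]'
python3 -m handwheel '[[[0.2,9,-20,0,0],[0.2,18,-26,0,0],[0.2,0,0,0,0],[0.2,-18,26,0,0],[0.2,-9,20,0,0],[0.2,-6,21,0,0],[0.2,-3,22,0,0],[0.2,0,23,0,0]]]'
python3 -m handwheel '[[[0.2,4,22,0,0],[0.2,7,21,0,0],[0.2,10,20,0,0],[0.2,13,18,0,0],[0.2,0,0,0,0]]]'
python3 - <<'E'
from h import *
for c in("top","scene"):
    snap(c,c+"2")
    C=cal(c)
    for n,z in dict(pad_face=.042,bed=.02).items():
        for r in manip.pinpoint(n,c)[:2]: print(c,n,round(r["conf"],2),np.round(r["xy"]),np.round(atz(c,r["xy"],z,C),4))
E
```

```text
time: 8.95
tcp_pos: [0.4403, -0.0737, 0.0963]
tool_rot: [-3.141, -0.002, -0.086]
ft_force: [-0.1, -0.8, 0.2]
width: 0.402
grasp_force: 0.0
time: 9.75
tcp_pos: [0.4243, -0.1404, 0.0963]
tool_rot: [-3.14, -0.002, -0.09]
ft_force: [0.9, 7.1, 1.9]
width: 0.402
grasp_force: 3.5
time: 10.25
tcp_pos: [0.4519, -0.2256, 0.0959]
tool_rot: [3.141, -0.002, -0.092]
ft_force: [-0.6, 0.2, 1.3]
width: 0.401
grasp_force: 0.4
top pad_face 0.69 [308. 226.] [0.5867 0.0289 0.042 ]
top bed 0.66 [273. 223.] [0.6014 0.1269 0.02  ]
scene pad_face 0.77 [317. 279.] [0.5937 0.0299 0.042 ]
scene bed 0.63 [336. 318.] [0.603  0.1311 0.02  ]
```

```bash
python3 -m handwheel '[[[0.0,0,0,0,0],[-1,0,0,-40,0],[-1,0,0,-50,0],[-1,-10,-35,-30,0],[-1,-12,-43,-20,0],[-1,-12,-43,-20,0],[-1,-12,-43,-20,0],[-1,-12,-43,-20,0]]]'
python3 -m handwheel '[[[-1,-12,-43,0,0],[-1,-12,-43,0,0],[-1,-12,-43,0,0],[-1,-12,-43,0,0],[-1,-12,-43,0,0],[-1,-12,-43,0,0],[-1,0,0,0,0],[-1,0,0,0,0]]]'
cat > secs.py <<'E'
from h import *
import sys
im=snap("wrist",sys.argv[1]); C=cal("wrist")
for r in manip.regions_of("sec0","wrist"):
    m=r["pixels"]; x=r["xy"]; print("reg",round(r["conf"],2),np.round(x),m.sum(),im[m].mean(0).round(),atz("wrist",x,.03,C).round(4))
for r in manip.pinpoint("sec0","wrist"): print("pt",round(r["conf"],2),np.round(r["xy"]),atz("wrist",r["xy"],.022,C).round(4))
E
python3 secs.py w4; python3 -c "
from h import *
print(manip.sense()['tcp_pos'])"
```

```text
time: 11.35
tcp_pos: [0.4108, -0.0112, 0.2965]
tool_rot: [-3.141, -0.001, -0.09]
ft_force: [2.2, 0.6, -0.1]
width: 0.98
grasp_force: 0.0
time: 12.15
tcp_pos: [0.3625, 0.2513, 0.2952]
tool_rot: [3.141, 0.001, -0.087]
ft_force: [0.3, -0.7, -0.1]
width: 1.002
grasp_force: 0.0
reg 0.95 [133. 212.] 3130 [41. 61. 89.] [0.3593 0.4475 0.03  ]
reg 0.9 [194. 130.] 3224 [150. 155. 158.] [0.4354 0.3699 0.03  ]
reg 0.82 [422. 117.] 3145 [156. 160. 164.] [0.4287 0.1441 0.03  ]
reg 0.61 [315. 107.] 2850 [ 58.  83. 120.] [0.4465 0.248  0.03  ]
pt 0.84 [136. 212.] [0.3577 0.4479 0.022 ]
pt 0.77 [196. 131.] [0.4348 0.37   0.022 ]
pt 0.61 [420. 117.] [0.4281 0.1434 0.022 ]
pt 0.57 [315. 105.] [0.4491 0.2475 0.022 ]
[0.36323374 0.24972778 0.2955926 ]
```

View pics/w4.png

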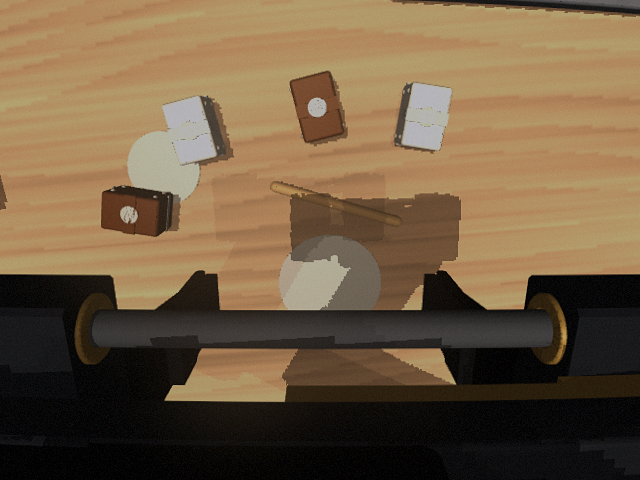

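White sections: A at (425,117) and B at (192,130), long side roughly along world x. Next I measure their top faces.

```bash
cat > top.py <<'E'
from h import *
import sys
def tops(im,C,boxes,z=.044,th=170):
    for (x0,y0,x1,y1) in boxes:
        g=cv2.cvtColor(im,cv2.COLOR_BGR2HSV)[y0:y1,x0:x1]
        m=((g[...,1]<45)&(g[...,2]>th)).astype(np.uint8)
        m=cv2.morphologyEx(m,cv2.MORPH_CLOSE,np.ones((9,9)))
        n,l,st,_=cv2.connectedComponentsWithStats(m); k=1+np.argmax(st[1:,4]); ys,xs=np.where(l==k)
        W=np.array([atz("wrist",(x+x0,y+y0),z,C)[:2]*1e3 for x,y in zip(xs,ys)],np.float32)
        c,(a,b),t=cv2.minAreaRect(W)
        if a<b: t+=90
        t=(t+90)%180-90
        print("centre",np.round(c,1),"size",round(a,1),round(b,1),"long axis deg",round(t,1),"mean",W.mean(0).round(1))
E
python3 - <<'E'
from top import *
im=cv2.imread("pics/w4.png"); C=cal("wrist"); print(np.percentile(im[100:140,410:440].mean(2),[5,50,95]))
tops(im,C,[(395,75,460,160),(155,90,225,170)])
E
```

```text
[172.66666667 180.33333333 184.        ]
centre [429.  141.4] size 39.8 57.7 long axis deg -13.4 mean [429.5 141.7]
centre [430.8 381.6] size 66.6 62.5 long axis deg 7.1 mean [431.  376.6]
```

```bash
python3 -m handwheel '[[[-1,0,0,10,8.5],[-1,0,0,10,8.5],[-1,0,0,10,8.5],[-1,0,0,10,8.5],[-1,0,0,10,8.5],[-1,0,0,10,8.5],[-1,0,0,10,8.5],[-1,0,0,10,8.5]]]'
python3 -m handwheel '[[[-1,0,0,10,8.5],[-1,0,0,10,8.5],[-1,0,0,10,8.5],[-1,0,0,10,4.8],[-1,0,0,0,0]]]'
python3 - <<'E'
from h import *
go((.429,.1415,.11),-1.805); print(manip.sense()["joint_positions"].round(2))
E
```

```text
time: 13.1
tcp_pos: [0.3636, 0.2494, 0.2155]
tool_rot: [-3.141, 0.0, -1.285]
ft_force: [-0.2, 0.3, 0.3]
width: 1.005
grasp_force: 0.0
time: 13.6
tcp_pos: [0.363, 0.2489, 0.1747]
tool_rot: [3.14, -0.002, -1.807]
ft_force: [-0.4, 0.1, -0.4]
width: 0.996
grasp_force: 0.0
turn deg(tool) -0.1 | after turn shift mm [ 89.1 -89.1  64.7]
[ 0.97  0.12 -0.5  -0.   -0.94 -1.21]
```

```bash
python3 -m handwheel '[[[-1,0,-30,0,0],[-1,0,-30,0,0],[-1,0,-29,0,0],[-1,0,0,0,0],[-1,0,0,0,0]]]'
python3 - <<'E'
from top import *
im=snap("wrist","w5"); C=cal("wrist"); u=pix("wrist",(.429,.1415,.044),C).round().astype(int); print(u)
tops(im,C,[(max(u[0]-110,0),max(u[1]-110,0),u[0]+110,min(u[1]+110,270))])
go((.429,.1415,.11))
E
```

```text
time: 14.1
tcp_pos: [0.4502, 0.2291, 0.1758]
tool_rot: [3.141, -0.0, -1.806]
ft_force: [-0.5, -0.7, -0.2]
width: 1.001
grasp_force: 0.0
[318  93]
centre [435.6 140.4] size 37.0 41.8 long axis deg -9.4 mean [439.3 132.8]
turn deg(tool) -0.0 | after turn shift mm [90.2 -0.4 65.8]
```

```bash
python3 secs.py w6
```

```text
reg 0.79 [327. 242.] 5138 [ 47.  69. 104.] [0.4471 0.247  0.03  ]
reg 0.61 [373. 369.] 2733 [126. 136. 142.] [0.4344 0.364  0.03  ]
pt 0.91 [319. 101.] [0.429  0.1463 0.022 ]
pt 0.9 [330. 238.] [0.4443 0.2472 0.022 ]
pt 0.81 [375. 372.] [0.4338 0.3724 0.022 ]
```

```bash
python3 -m handwheel '[[[-1,30,0,20,0],[-1,30,0,20,0],[-1,30,0,25,0],[-1,0,0,0,0],[-1,0,0,0,0]]]'; python3 -c "
from h import *
go((.429,.1415,.023))"
```

```text
time: 14.8
tcp_pos: [0.4287, 0.1423, 0.1108]
tool_rot: [-3.141, -0.0, -1.805]
ft_force: [0.7, 0.1, 0.3]
width: 0.999
grasp_force: 0.0
turn deg(tool) -0.0 | after turn shift mm [ 0.7 -0.5 87.8]
```

```bash
python3 -m handwheel '[[[-1,0,0,40,0],[-1,0,0,40,0],[-1,0,0,7,0],[1,0,0,0,0],[1,0,0,0,0],[1,0,0,0,0],[1,0,0,0,0],[1,0,0,0,0]]]'
python3 -m handwheel '[[[1,0,0,-30,0],[1,0,0,-30,0],[1,0,0,-35,0],[1,0,0,0,0]]]'
python3 - <<'E'
from h import *
yc=-.097; B=np.array([.6025,.129])
d=-.025; T=B+np.array([-np.sin(yc)*d,np.cos(yc)*d]); print(T)
go((*T,.12),-np.pi/2+yc)
E
```

```text
time: 15.6
tcp_pos: [0.4296, 0.1431, 0.0249]
tool_rot: [-3.14, 0.002, -1.805]
ft_force: [-1.4, 1.8, 6.4]
width: 0.687
grasp_force: 30.0
time: 16.0
tcp_pos: [0.4316, 0.1442, 0.1231]
tool_rot: [-3.134, 0.008, -1.804]
ft_force: [1.6, 0.6, -2.1]
width: 0.687
grasp_force: 30.0
[0.6000788  0.10411752]
turn deg(tool) -7.8 | after turn shift mm [  23.5 -171.6    3.1]
```

```bash
python3 -m handwheel '[[[1,0,0,0,-7.6],[1,6,-43,0,0],[1,6,-43,0,0],[1,6,-43,0,0],[1,6,-43,0,0],[1,0,0,0,0],[1,0,0,0,0]]]'
python3 - <<'E'
from h import *
yc=-.1; B=np.array([.6025,.129])
d=-.027; T=B+np.array([-np.sin(yc)*d,np.cos(yc)*d])
go((*T,.045),-np.pi/2+yc); snap("wrist","w7"); C=cal("wrist")
for n,z in dict(pad_face=.042,bed=.02).items():
    for r in manip.pinpoint(n,"wrist")[:2]: print(n,round(r["conf"],2),np.round(r["xy"]),np.round(atz("wrist",r["xy"],z,C),4))
E
```

```text
time: 16.7
tcp_pos: [0.5969, 0.1002, 0.1165]
tool_rot: [3.138, -0.001, -1.675]
ft_force: [0.0, -0.1, -2.0]
width: 0.686
grasp_force: 30.0
turn deg(tool) -0.2 | after turn shift mm [-2.2 -2.7 71.5]
pad_face 0.61 [308. 125.] [0.5941 0.0308 0.042 ]
```

View pics/w7.png

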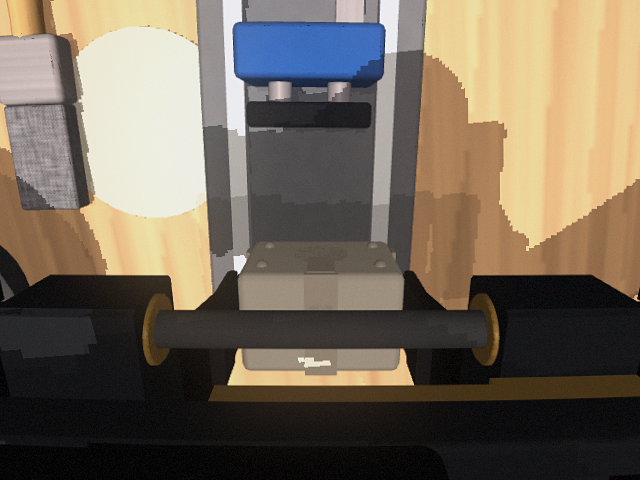

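```bash
python3 -m handwheel '[[[1,-2,-3,20,0],[1,0,0,25,0],[1,0,0,15,0],[1,0,0,10,0],[1,0,0,0,0]]]'
python3 -m handwheel '[[[-1,0,0,0,0],[-1,0,0,0,0],[-1,0,0,0,0],[-1,0,0,0,0],[-1,0,0,0,0]]]'
python3 -c "
from h import *
go((.4308,.372,.2))"
```

```text
time: 17.35
tcp_pos: [0.5993, 0.1029, 0.0476]
tool_rot: [3.139, -0.001, -1.672]
ft_force: [0.0, -0.1, -1.8]
width: 0.688
grasp_force: 30.0
time: 17.85
tcp_pos: [0.6011, 0.1029, 0.0491]
tool_rot: [-3.141, 0.0, -1.673]
ft_force: [0.5, 0.7, -0.2]
width: 0.98
grasp_force: 0.0
turn deg(tool) -0.0 | after turn shift mm [-250.4  196.8 -150.9]
```

```bash
python3 -m handwheel '[[[-1,0,0,-50,0],[-1,0,0,-50,0],[-1,0,0,-50,-8.25],[-1,0,0,-10,-8.25],[-1,-40,15,-10,0],[-1,-40,15,0,0],[-1,-40,15,0,0],[-1,-40,15,0,0]]]'
python3 -m handwheel '[[[-1,-40,15,0,0],[-1,-40,15,0,0],[-1,-40,15,0,0],[-1,-40,15,0,0],[-1,-35,15,0,0],[-1,0,0,0,0],[-1,0,0,0,0]]]'
python3 secs.py w8
python3 - <<'E'
from top import *
im=cv2.imread("pics/w8.png"); C=cal("wrist"); u=pix("wrist",(.434,.368,.044),C).round().astype(int); print(u)
tops(im,C,[(max(u[0]-90,0),max(u[1]-90,0),u[0]+90,min(u[1]+90,270))])
go((.434,.368,.11)); print(manip.sense()["tool_rot"])
E
```

```text
time: 18.65
tcp_pos: [0.5113, 0.25, 0.219]
tool_rot: [-3.141, 0.0, -1.385]
ft_force: [2.2, 0.8, -0.6]
width: 0.999
grasp_force: 0.0
time: 19.35
tcp_pos: [0.4018, 0.4271, 0.2185]
tool_rot: [3.141, -0.0, -1.383]
ft_force: [-0.6, -0.7, -0.4]
width: 1.0
grasp_force: 0.0
reg 0.86 [363. 241.] 4023 [41. 61. 93.] [0.3594 0.4473 0.03  ]
reg 0.77 [288. 137.] 3997 [135. 147. 158.] [0.4378 0.373  0.03  ]
reg 0.74 [308.   1.] 306 [30. 44. 58.] [0.4398 0.27   0.03  ]
pt 0.98 [290. 135.] [0.4368 0.3716 0.022 ]
pt 0.79 [359. 238.] [0.3622 0.448  0.022 ]
[293 133]
centre [406.1 420.9] size 53.6 28.1 long axis deg 10.7 mean [403.8 424.9]
turn deg(tool) -0.0 | after turn shift mm [ 62.5 -19.9 108.7]
[ 3.14149353e+00 -1.80866246e-04 -1.38597510e+00]
```

View pics/w8.png

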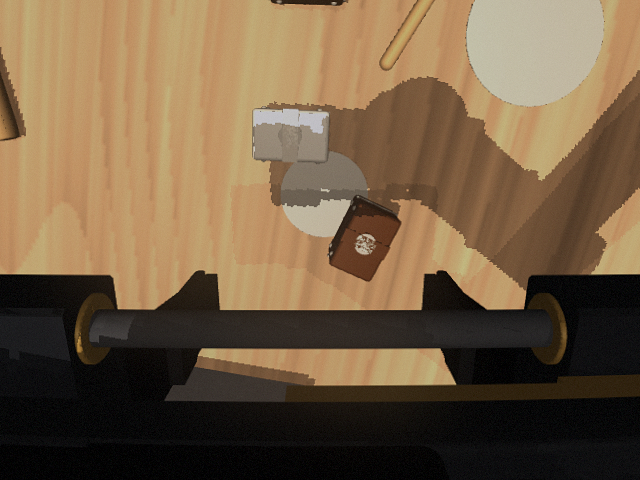

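Run:
```python
from h import *
C=cal("wrist")
for p in((253,108),(329,110),(327,160),(254,159),(291,134)): print(atz("wrist",p,.044,C).round(4))
P=atz("wrist",(291,134),.044,C); go((*P[:2],.11))
```

```text
[0.4675 0.3551 0.044 ]
[0.4099 0.3459 0.044 ]
[0.4042 0.3836 0.044 ]
[0.461  0.3934 0.044 ]
[0.4355 0.369  0.044 ]
turn deg(tool) -0.0 | after turn shift mm [ 61.7 -21.6 108.7]
```

```bash
python3 -m handwheel '[[[-1,30,-10,30,0],[-1,32,-12,40,0],[-1,0,0,39,0],[-1,0,0,0,0],[-1,0,0,0,0]]]'
python3 -c "
from h import *
go((.4355,.369,.024))"
```

```text
time: 20.0
tcp_pos: [0.4356, 0.3709, 0.1122]
tool_rot: [-3.141, -0.001, -1.385]
ft_force: [0.7, 0.5, 0.1]
width: 1.003
grasp_force: 0.0
turn deg(tool) -0.0 | after turn shift mm [ 1.9  0.5 88.2]
```

```bash
python3 -m handwheel '[[[-1,2,0,40,0],[-1,0,0,40,0],[-1,0,0,8,0],[1,0,0,0,0],[1,0,0,0,0],[1,0,0,0,0],[1,0,0,0,0],[1,0,0,0,0]]]'
python3 -m handwheel '[[[1,0,0,-40,0],[1,0,0,-40,0],[1,0,0,-40,0],[1,0,0,-5,8.3],[1,0,0,-5,8.3],[1,0,0,0,0]]]'
python3 - <<'E'
from h import *
yc=-.1; B=np.array([.6025,.129])
d=-.071; T=B+np.array([-np.sin(yc)*d,np.cos(yc)*d])
go((*T,.15),-np.pi/2+yc)
E
```

```text
time: 20.8
tcp_pos: [0.4358, 0.3704, 0.0254]
tool_rot: [-3.139, 0.002, -1.384]
ft_force: [-1.2, 0.4, 5.0]
width: 0.69
grasp_force: 29.8
time: 21.4
tcp_pos: [0.435, 0.3694, 0.1546]
tool_rot: [-3.141, 0.002, -1.674]
ft_force: [-0.3, -0.2, -1.4]
width: 0.689
grasp_force: 29.8
turn deg(tool) -0.2 | after turn shift mm [ 293.4 -190.6    4.6]
```

```bash
python3 -m handwheel '[[[1,34,-24,0,0],[1,34,-24,0,0],[1,34,-24,0,0],[1,34,-24,0,0],[1,34,-24,0,0],[1,34,-24,0,0],[1,34,-24,0,0],[1,34,-22,0,0]]]'
python3 -m handwheel '[[[1,0,0,0,0],[1,0,0,0,0]]]'
python3 - <<'E'
from h import *
go((.5953,.058,.047)); snap("wrist","w9"); manip.camera("scene"); C=cal("scene")
for n,z in dict(pad_face=.042,sec0=.042).items():
    for r in manip.pinpoint(n,"scene")[:4]: print(n,round(r["conf"],2),np.round(r["xy"]),np.round(atz("scene",r["xy"],z,C),4))
E
```

```text
time: 22.2
tcp_pos: [0.5961, 0.0774, 0.1527]
tool_rot: [3.14, -0.001, -1.671]
ft_force: [0.7, 0.7, -1.3]
width: 0.687
grasp_force: 29.7
time: 22.4
tcp_pos: [0.5955, 0.0781, 0.1525]
tool_rot: [3.14, -0.001, -1.674]
ft_force: [0.5, -0.4, -0.3]
width: 0.69
grasp_force: 29.7
turn deg(tool) -0.0 | after turn shift mm [ 20.   -1.9 105.5]
pad_face 0.6 [315. 281.] [0.5989 0.0312 0.042 ]
sec0 0.92 [327. 302.] [0.6065 0.0985 0.042 ]
sec0 0.9 [521. 381.] [0.3755 0.4551 0.042 ]
sec0 0.83 [325. 261.] [ 0.5481 -0.0121  0.042 ]
sec0 0.8 [426. 326.] [0.4559 0.2581 0.042 ]
```

View pics/w9.png

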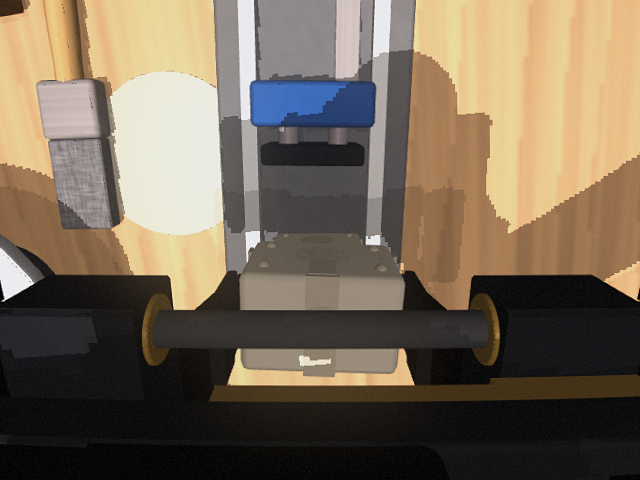

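Run:
```python
from h import *
C=cal("wrist")
for p,z in(((310,234),.064),((313,145),.063),((313,165),.021),((313,250),.064)): print(p,atz("wrist",p,z,C).round(4))
for y,z in((.083,.064),(.03,.063),(.03,.021),(.0585,.13)): print(pix("wrist",(.597,y,z),C).round(1))
```

```text
(310, 234) [0.5998 0.0749 0.064 ]
(313, 145) [0.5924 0.022  0.063 ]
(313, 165) [0.5948 0.0377 0.021 ]
(313, 250) [0.599  0.0853 0.064 ]
[315.8 246.2]
[306.6 159.7]
[308.6 154.2]
[308.7 237.2]
```

```bash
python3 -m handwheel '[[[1,21.5,-2,20,0],[1,0,0,0,0],[1,0,0,0,0],[1,0,0,25,0],[1,0,0,15,0],[1,0,0,10,0],[1,0,0,0,0]]]'
python3 -m handwheel '[[[1,0,0,15,0],[1,0,0,10,0],[1,0,0,7,0],[1,0,0,3,0],[1,0,0,0,0]]]'
```

```text
time: 23.3
tcp_pos: [0.5952, 0.0581, 0.0828]
tool_rot: [3.14, -0.001, -1.673]
ft_force: [-0.7, -0.4, -1.6]
width: 0.692
grasp_force: 29.7
time: 23.8
tcp_pos: [0.5956, 0.0575, 0.0484]
tool_rot: [3.141, -0.0, -1.674]
ft_force: [-0.5, 0.4, -1.6]
width: 0.691
grasp_force: 29.7
```

```bash
python3 -m handwheel '[[[1,0,0,2,0],[-1,0,0,0,0],[-1,0,0,0,0],[-1,0,0,0,0],[-1,0,0,0,0],[-1,0,0,-30,0],[-1,0,0,-50,0],[-1,0,0,-50,-8.5]]]'
python3 -m handwheel '[[[-1,0,0,-45,-8.5],[-1,0,0,-45,-8.5],[-1,0,0,-30,-8.5],[-1,0,0,0,-8.5],[-1,0,0,0,-8.5],[-1,0,0,0,-8.5],[-1,0,0,0,-8.5],[-1,0,0,0,-8.5]]]'
python3 -m handwheel '[[[-1,0,0,0,-8.5],[-1,0,0,0,-5.5],[-1,0,0,0,0]]]'
python3 -c "
from h import *
go((.5,-.07,.3),-.09)"
```

```text
time: 24.6
tcp_pos: [0.5951, 0.0572, 0.1775]
tool_rot: [3.14, -0.001, -1.522]
ft_force: [2.0, -0.0, 0.5]
width: 0.998
grasp_force: 0.0
time: 25.4
tcp_pos: [0.5955, 0.0575, 0.2967]
tool_rot: [-3.141, -0.0, -0.333]
ft_force: [0.1, 0.4, -0.5]
width: 1.004
grasp_force: 0.0
time: 25.7
tcp_pos: [0.5955, 0.0575, 0.2967]
tool_rot: [-3.142, 0.0, -0.095]
ft_force: [-0.5, -0.2, 0.0]
width: 1.003
grasp_force: 0.0
turn deg(tool) -0.3 | after turn shift mm [-83.6 135.6  -3.3]
```

```bash
python3 -m handwheel '[[[0,-21,34,0,0],[1,-21,34,0,0],[1,-21,34,0,0],[1,-21,34,0,0],[1,0,0,0,0],[1,0,0,0,0]]]'
python3 - <<'E'
from h import *
snap("wrist","w10"); C=cal("wrist")
for n,z in dict(bed=.02,head=.075,pad_face=.042,knob=.101,lever_tab=.1,sec0=.042).items():
    for r in manip.pinpoint(n,"wrist")[:3]: print(n,round(r["conf"],2),np.round(r["xy"]),np.round(atz("wrist",r["xy"],z,C),4))
E
```

```text
time: 26.3
tcp_pos: [0.4988, -0.0705, 0.2972]
tool_rot: [-3.141, -0.001, -0.098]
ft_force: [0.2, -1.5, -0.0]
width: 0.54
grasp_force: 0.0
bed 0.41 [391.  58.] [ 0.623  -0.1515  0.02  ]
pad_face 0.65 [205. 103.] [0.5975 0.0314 0.042 ]
knob 0.89 [487. 246.] [ 0.4489 -0.2153  0.101 ]
lever_tab 0.93 [393.  57.] [ 0.6137 -0.1391  0.1   ]
sec0 0.88 [132. 108.] [0.6002 0.1026 0.042 ]
sec0 0.75 [176. 111.] [0.5927 0.0599 0.042 ]
sec0 0.64 [ 44. 263.] [0.4543 0.2322 0.042 ]
```

View pics/w10.png

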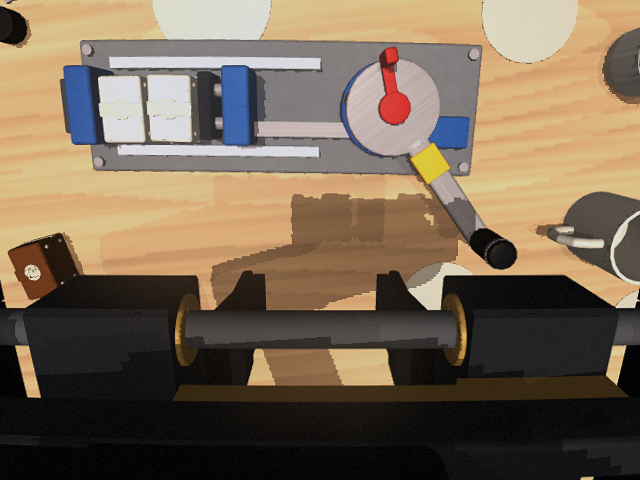

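Both sections stand between the stop and pad, at (122,108) and (170,108). The lever is on loosen, with its tab at (391,55). Now I'll flip it to tighten from the far side.

```bash
python3 - <<'E'
from h import *
go((.612,-.172,.096))
E
python3 -m handwheel '[[[1,40,30,10,0],[1,41,30,40,0],[1,41,30,30,0],[1,0,0,0,0],[1,0,0,0,0]]]'
python3 - <<'E'
from h import *
go((.612,-.172,.096))
E
```

```text
turn deg(tool) -0.0 | after turn shift mm [121.6  91.7 200.3]
time: 27.15
tcp_pos: [0.5971, -0.158, 0.228]
tool_rot: [3.141, 0.004, -0.096]
ft_force: [-0.4, 0.3, -0.4]
width: 0.005
grasp_force: 0.0
turn deg(tool) -0.0 | after turn shift mm [ 16.1  12.5 132. ]
```

```bash
python3 -m handwheel '[[[1,16,13,0,0],[1,0,0,40,0],[1,0,0,40,0],[1,0,0,40,0],[1,0,0,12,0],[1,0,0,0,0]]]'
python3 -m handwheel '[[[1,0,-8,0,0],[1,-1,-8,0,0],[1,-2,-8,0,0],[1,-3,-8,0,0],[1,-3,-8,0,0],[1,-2,-6,0,0],[1,0,0,0,0]]]'
python3 -m handwheel '[[[1,0,10,0,0],[1,0,0,-50,0],[0,0,0,-50,0],[0,-40,10,-40,0],[0,-40,10,-40,0],[0,-20,0,0,0],[0,0,0,0,0]]]'
python3 - <<'E'
from h import *
im=snap("wrist","w11"); C=cal("wrist"); print(manip.sense()["tcp_pos"])
for n,z in dict(pad_face=.042,knob=.101,lever_tab=.1).items():
    for r in manip.pinpoint(n,"wrist")[:1]: print(n,round(r["conf"],2),np.round(r["xy"]),np.round(atz("wrist",r["xy"],z,C),4))
E
```

```text
time: 27.75
tcp_pos: [0.6111, -0.1714, 0.0985]
tool_rot: [3.141, 0.001, -0.094]
ft_force: [0.1, 0.5, 0.7]
width: 0.004
grasp_force: 0.0
time: 28.45
tcp_pos: [0.6048, -0.1252, 0.0996]
tool_rot: [3.14, -0.0, -0.094]
ft_force: [-1.1, -4.1, 1.8]
width: 0.003
grasp_force: 2.1
time: 29.15
tcp_pos: [0.5115, -0.1437, 0.2704]
tool_rot: [-3.14, -0.004, -0.095]
ft_force: [1.1, 0.4, -0.2]
width: 0.372
grasp_force: 0.0
[ 0.51257874 -0.14376999  0.26925483]
pad_face 0.77 [122. 127.] [0.5963 0.0294 0.042 ]
knob 0.8 [427. 275.] [ 0.4516 -0.2275  0.101 ]
lever_tab 0.85 [263. 111.] [ 0.5945 -0.1083  0.1   ]
```

View pics/w11.png

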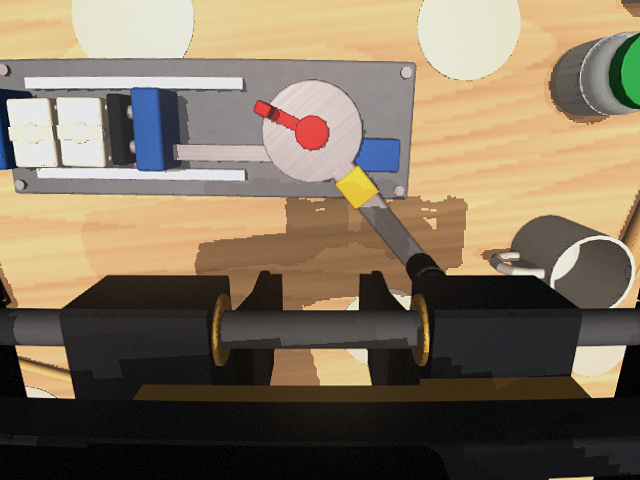

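```bash
python3 - <<'E'
from h import *
C=cal("wrist"); print(atz("wrist",(490,258),.05,C)); go((.4475,-.219,.096))
E
python3 -m handwheel '[[[-0.1,-28,35,20,0],[-0.1,-28,33,20,0],[-0.1,0,0,0,0],[-0.1,0,0,0,0],[-0.1,0,0,0,0]]]'
python3 - <<'E'
from h import *
go((.4475,-.219,.096))
E
```

```text
[ 0.44321576 -0.30057856  0.05      ]
turn deg(tool) -0.0 | after turn shift mm [-58.9  81.1 171.3]
time: 29.85
tcp_pos: [0.4525, -0.2064, 0.2281]
tool_rot: [3.141, -0.001, -0.094]
ft_force: [0.6, 0.4, 0.1]
width: 0.548
grasp_force: 0.0
turn deg(tool) -0.0 | after turn shift mm [ -3.8  13.1 132.1]
```

```bash
python3 -m handwheel '[[[-0.1,-4,13,40,0],[-0.1,0,0,40,0],[-0.1,0,0,40,0],[0.2,0,0,12,0],[0.2,0,0,0,0],[0.2,0,0,0,0],[0.2,0,0,0,0]]]'
python3 -m handwheel '[[[0.2,-11,-19,0,0],[0.2,-8,-21,0,0],[0.2,-5,-22,0,0],[0.2,-2,-22,0,0],[0.2,2,-22,0,0],[0.2,5,-22,0,0]]]'
python3 -m handwheel '[[[0.2,8,-21,0,0],[0.2,11,-19,0,0],[0.2,9,-12,0,0],[0.2,0,0,0,0]]]'
cat > pad.py <<'E'
from h import *
import sys
snap("top","t"+sys.argv[1]); snap("scene","s"+sys.argv[1])
for c in("top","scene"):
    C=cal(c)
    for n,z in dict(pad_face=.042,lever_tab=.1,sec0=.042).items():
        for r in manip.pinpoint(n,c)[:3]: print(c,n,round(r["conf"],2),np.round(r["xy"]),np.round(atz(c,r["xy"],z,C),4))
E
python3 pad.py 3
```

```text
time: 30.55
tcp_pos: [0.4473, -0.219, 0.0973]
tool_rot: [3.141, -0.003, -0.094]
ft_force: [-0.8, -1.7, -0.7]
width: 0.407
grasp_force: 0.5
time: 31.15
tcp_pos: [0.4386, -0.09, 0.0975]
tool_rot: [3.14, -0.001, -0.094]
ft_force: [-1.2, -7.4, -0.4]
width: 0.403
grasp_force: 3.9
time: 31.55
tcp_pos: [0.4754, -0.0412, 0.098]
tool_rot: [3.14, -0.007, -0.091]
ft_force: [-0.8, 0.4, -0.0]
width: 0.405
grasp_force: 0.0
top pad_face 0.41 [302. 226.] [0.5881 0.0449 0.042 ]
top lever_tab 0.47 [374. 212.] [ 0.613  -0.1501  0.1   ]
top sec0 0.77 [296. 219.] [0.6072 0.0609 0.042 ]
top sec0 0.68 [464. 224.] [ 0.5867 -0.3985  0.042 ]
top sec0 0.61 [154. 310.] [0.3628 0.4485 0.042 ]
scene pad_face 0.62 [320. 287.] [0.598  0.0531 0.042 ]
scene lever_tab 0.62 [276. 219.] [ 0.6107 -0.1492  0.1   ]
scene sec0 0.96 [425. 324.] [0.4545 0.2524 0.042 ]
scene sec0 0.87 [332. 303.] [0.5989 0.1067 0.042 ]
scene sec0 0.75 [523. 380.] [0.3712 0.4554 0.042 ]
```

```bash
python3 -m handwheel '[[[0.2,-9,12,0,0],[0.2,-11,19,0,0],[0.2,-8,21,0,0],[0.2,-5,22,0,0],[0.2,-2,22,0,0],[0.2,2,22,0,0],[0.2,5,22,0,0],[0.2,0,0,0,0]]]'
python3 -m handwheel '[[[0.2,-5,-22,0,0],[0.2,-2,-22,0,0],[0.2,2,-22,0,0]]]'
python3 -m handwheel '[[[0.2,3,-11,0,0]]]'
python3 -m handwheel '[[[0.2,3,-11,0,0]]]'
```

```text
time: 32.75
tcp_pos: [0.4301, -0.1791, 0.096]
tool_rot: [3.142, -0.0, -0.098]
ft_force: [0.3, 1.1, -0.5]
width: 0.403
grasp_force: 0.0
time: 33.05
tcp_pos: [0.4304, -0.1104, 0.0959]
tool_rot: [-3.142, 0.001, -0.096]
ft_force: [-0.3, 0.1, 1.1]
width: 0.401
grasp_force: 0.0
time: 33.15
tcp_pos: [0.4353, -0.0992, 0.0961]
tool_rot: [-3.141, 0.0, -0.093]
ft_force: [-0.0, 0.5, 0.2]
width: 0.4
grasp_force: 0.0
time: 33.25
tcp_pos: [0.4399, -0.089, 0.0961]
tool_rot: [3.142, 0.0, -0.094]
ft_force: [0.0, -1.0, 0.9]
width: 0.401
grasp_force: 0.0
```

```bash
python3 -m handwheel '[[[0.2,-20,0,0,0],[0.2,-20,0,0,0],[0,0,0,-45,0],[0,0,0,-45,0],[0,0,0,-45,0],[0,0,0,0,0]]]'
python3 - <<'E'
from h import *
im=snap("wrist","w12"); C=cal("wrist"); print(manip.sense()["tcp_pos"])
for n,z in dict(pad_face=.042,knob=.101,lever_tab=.1,head=.075).items():
    for r in manip.pinpoint(n,"wrist")[:1]: print(n,round(r["conf"],2),np.round(r["xy"]),np.round(atz("wrist",r["xy"],z,C),4))
E
```

```text
time: 33.85
tcp_pos: [0.4041, -0.086, 0.2373]
tool_rot: [-3.14, -0.014, -0.094]
ft_force: [1.0, 0.4, -0.2]
width: 0.494
grasp_force: 0.0
[ 0.40198097 -0.08579426  0.23403539]
knob 0.58 [503. 146.] [ 0.4454 -0.2169  0.101 ]
```

View pics/w12.png

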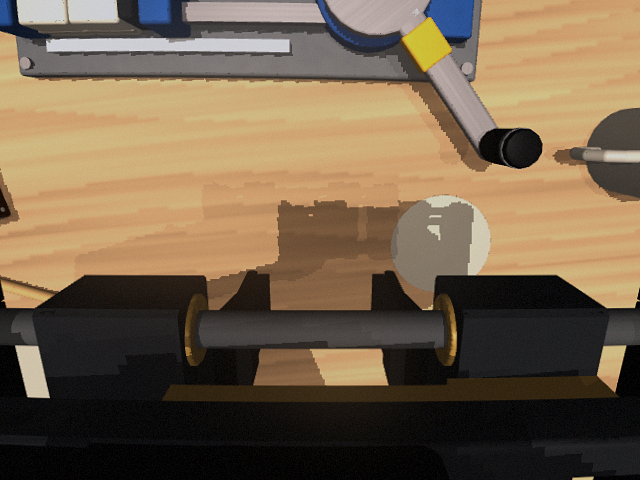

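```bash
cat > arc.py <<'E'
from h import *
H=np.array([.574,-.140])
def arc(ths,yc=-.1):
    s=manip.sense(); p=s["tcp_pos"][:2]; y=s["tool_rot"][2]; c,n=np.cos(y),np.sin(y); r=p-H
    a=np.pi+yc-np.arctan2(r[1],r[0])%(2*np.pi); print("now theta",a.round(3),"r",np.hypot(*r).round(4))
    for t in ths:
        g=np.pi+yc-t; q=H+.15*np.array([np.cos(g),np.sin(g)]); d=(q-p)*1e3; p=q
        print(t,np.round([d[0]*c+d[1]*n,d[0]*n-d[1]*c],0))
E
python3 - <<'E'
from h import *
go((.4455,-.217,.097))
E
python3 -m handwheel '[[[-0.1,28,44,0,0],[-0.1,27,43,0,0],[-0.1,0,43,0,0],[-0.1,0,0,0,0],[-0.1,0,0,0,0]]]'
python3 - <<'E'
from h import *
go((.4455,-.217,.097))
E
```

```text
turn deg(tool) -0.0 | after turn shift mm [ 58.5 125.9 132.6]
time: 34.6
tcp_pos: [0.4404, -0.2188, 0.2291]
tool_rot: [-3.141, 0.004, -0.098]
ft_force: [-0.5, 0.1, -0.0]
width: 0.547
grasp_force: 0.0
turn deg(tool) -0.0 | after turn shift mm [  4.9  -2.3 132.1]
```

```bash
python3 -m handwheel '[[[-0.1,5,-2,40,0],[-0.1,0,0,40,0],[-0.1,0,0,40,0],[0.31,0,0,12,0],[0.31,0,0,0,0],[0.31,0,0,0,0],[0.31,0,0,0,0],[0.31,0,0,0,0]]]'
python3 - <<'E'
from arc import *
arc([-.4,-.25,-.1,.05,.2,.3,.4,.5,.6,.68])
E
```

```text
time: 35.4
tcp_pos: [0.4472, -0.2165, 0.1002]
tool_rot: [3.141, -0.002, -0.094]
ft_force: [-1.7, -1.1, -0.1]
width: 0.351
grasp_force: 0.6
now theta -0.643 r 0.1481
-0.4 [-19. -30.]
-0.25 [ -7. -21.]
-0.1 [ -4. -22.]
0.05 [ -0. -22.]
0.2 [  3. -22.]
0.3 [  4. -15.]
0.4 [  5. -14.]
0.5 [  7. -13.]
0.6 [  8. -13.]
0.68 [  7. -10.]
```

```bash
python3 -m handwheel '[[[0.31,-11,-15,0,0],[0.31,-8,-15,0,0],[0.31,-7,-21,0,0],[0.31,-4,-22,0,0]]]'
python3 -m handwheel '[[[0.31,0,-11,0,0]]]'
python3 -m handwheel '[[[0.31,0,-11,0,0]]]'
python3 -c "
from arc import *
arc([.15,.2,.3,.4,.5,.6,.68])"
```

```text
time: 35.8
tcp_pos: [0.4227, -0.1431, 0.1001]
tool_rot: [3.138, -0.0, -0.096]
ft_force: [-0.3, -2.4, 2.1]
width: 0.35
grasp_force: 0.3
time: 35.9
tcp_pos: [0.4242, -0.1296, 0.0999]
tool_rot: [-3.141, -0.001, -0.095]
ft_force: [-0.9, -1.8, 0.2]
width: 0.348
grasp_force: 1.1
time: 36.0
tcp_pos: [0.4258, -0.1192, 0.0999]
tool_rot: [3.14, -0.001, -0.094]
ft_force: [-0.4, -10.1, 0.4]
width: 0.349
grasp_force: 5.0
now theta 0.039 r 0.1497
0.15 [  1. -17.]
0.2 [ 1. -7.]
0.3 [  4. -15.]
0.4 [  5. -14.]
0.5 [  7. -13.]
0.6 [  8. -13.]
0.68 [  7. -10.]
```

```bash
python3 -m handwheel '[[[0.31,1,-10,0,0]]]'; python3 -m handwheel '[[[0.31,2,-12,0,0]]]';python3 -m handwheel '[[[0.31,3,-12,0,0]]]'; python3 -m handwheel '[[[0.31,0,0,0,0]]]'; python3 pad.py 4
```

```text
time: 36.1
tcp_pos: [0.4277, -0.1096, 0.0999]
tool_rot: [3.14, 0.0, -0.094]
ft_force: [-1.7, -10.2, 1.9]
width: 0.345
grasp_force: 4.9
time: 36.2
tcp_pos: [0.4306, -0.0983, 0.0999]
tool_rot: [3.139, 0.001, -0.094]
ft_force: [-2.0, -13.0, 1.8]
width: 0.346
grasp_force: 6.7
time: 36.3
tcp_pos: [0.4338, -0.0878, 0.0998]
tool_rot: [3.137, 0.003, -0.093]
ft_force: [-2.3, -22.4, 3.1]
width: 0.347
grasp_force: 11.2
time: 36.4
tcp_pos: [0.4342, -0.0877, 0.0998]
tool_rot: [3.136, 0.003, -0.092]
ft_force: [-1.7, -17.0, 3.5]
width: 0.351
grasp_force: 8.9
top pad_face 0.63 [302. 224.] [0.5942 0.0448 0.042 ]
top lever_tab 0.72 [369. 215.] [ 0.6068 -0.1362  0.1   ]
top lever_tab 0.68 [457. 285.] [ 0.4175 -0.3601  0.1   ]
top lever_tab 0.42 [271. 224.] [0.5861 0.1222 0.1   ]
top sec0 0.8 [154. 310.] [0.3628 0.4482 0.042 ]
top sec0 0.74 [273. 222.] [0.6001 0.1229 0.042 ]
top sec0 0.71 [296. 220.] [0.6036 0.0607 0.042 ]
scene pad_face 0.59 [316. 286.] [0.6043 0.0464 0.042 ]
scene lever_tab 0.69 [277. 223.] [ 0.6148 -0.1346  0.1   ]
scene sec0 0.97 [322. 289.] [0.5962 0.0606 0.042 ]
scene sec0 0.77 [331. 301.] [0.5973 0.1018 0.042 ]
scene sec0 0.75 [427. 324.] [0.4509 0.2551 0.042 ]
```

```bash
python3 -m handwheel '[[[0.1,0,3,0,0],[-0.1,0,0,0,0],[-0.1,0,0,0,0],[-0.1,0,0,0,0],[-0.1,0,0,-45,0],[-0.1,0,0,-45,0],[-0.1,0,-20,-45,0],[-0.1,30,-40,-45,0]]]'
python3 -m handwheel '[[[-0.1,30,-30,0,0],[-0.1,30,-30,0,0],[-0.1,0,-30,0,0],[-0.1,0,0,0,0],[-0.1,0,0,0,0]]]'
python3 - <<'E'
from h import *
im=snap("wrist","w13"); C=cal("wrist"); print(manip.sense()["tcp_pos"])
for n,z in dict(pad_face=.042,knob=.101,lever_tab=.1,sec0=.042).items():
    for r in manip.pinpoint(n,"wrist")[:2]: print(n,round(r["conf"],2),np.round(r["xy"]),np.round(atz("wrist",r["xy"],z,C),4))
E
python3 -c "
import cv2;i=cv2.imread('pics/w13.png')[20:270];cv2.imwrite('pics/w13c.png',cv2.resize(i,(800,312)))"
```

```text
time: 37.6
tcp_pos: [0.4611, -0.041, 0.2717]
tool_rot: [-3.139, -0.005, -0.096]
ft_force: [2.4, 0.0, 0.9]
width: 0.546
grasp_force: 0.0
time: 38.1
tcp_pos: [0.5299, 0.0435, 0.2676]
tool_rot: [-3.141, -0.0, -0.093]
ft_force: [-0.5, 0.6, 0.5]
width: 0.547
grasp_force: 0.0
[0.52961599 0.04274383 0.26772454]
pad_face 0.94 [310. 124.] [0.5984 0.0455 0.042 ]
knob 0.6 [289. 131.] [0.5948 0.06   0.101 ]
lever_tab 0.87 [543.  85.] [ 0.6119 -0.1331  0.1   ]
sec0 0.88 [244. 130.] [0.5988 0.1046 0.042 ]
sec0 0.77 [290. 133.] [0.5921 0.0641 0.042 ]
```

View pics/w13c.png

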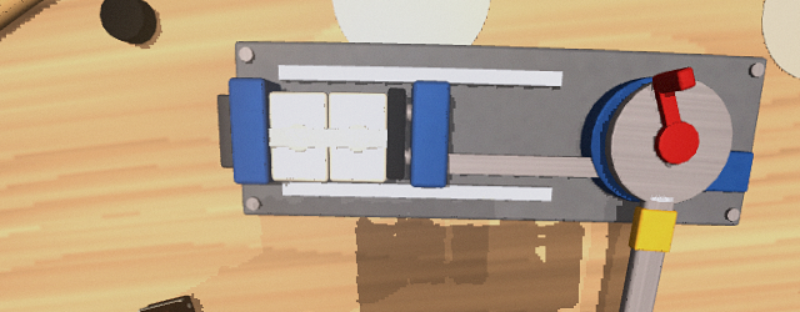

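```bash
python3 -m handwheel '[[[-0.1,0,0,-20,0],[-0.1,0,0,0,0],[-0.1,0,0,0,0]]]'; python3 -c "
from bench import manip
print(manip.close_job())"
```

```text
time: 38.65
tcp_pos: [0.5296, 0.0422, 0.2877]
tool_rot: [-3.141, -0.001, -0.096]
ft_force: [-0.6, 0.2, -0.8]
width: 0.552
grasp_force: 0.0
the job is handed in; nothing more can be done
None
```

I've handed the job in: both plaster sections (only two were there) are clamped on the bed with the lever on tighten and the gripper clear; by the handle force and the last picture the pad is pushed in well past half-way, but the hand-in returned no verdict.

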